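# Load a four-cell battery module into its cradle

### The arm

A 6-joint arm with a two-finger parallel gripper is mounted at the origin on a cart in front of the work surface, level with it; the furniture and walls round the work are solid. World frame = base frame: x ahead of the robot, y to its left, z up, the work surface at z = 0. Lengths are in m, angles in rad, forces in N, time in s.
With the tool pointing down it reaches from about 0.325 to 0.775 m from the base axis. Payload 9.3 kg.
Tool frame: the origin (TCP) lies on the mounting face of the last link; the fingertips stand 173 mm ahead of it and the grasp point (between the pads) lies 155 mm ahead of it; z points along the fingers, y is the line along which they close (so a half turn about z gives the same grasp; the last joint's range is limited). The gripper opens to 85 mm and grips with 20 to 120 N. Pads are 22 mm wide; open, the fingers measure 114 mm over their backs; the gripper's body (76 mm by 85 mm) begins 54 mm behind the grasp point. The pads swing forward as they close: fully open they stand 13 mm farther back than shut.
Start: joints at [1.03, 0.259, 0.021, 1.334, 0, 1.418], TCP at [0.208, 0.509, 0.405] pointing down, gripper open.
Joint ranges: [-3.04, 3.04], [-0.91, 1.82], [-1.04, 1.36], [-1.92, 1.95], [-1.52, 1.45], [-3.14, 3.14]. Speed limits (rad/s): [2.22, 2.22, 2.79, 3.14, 3.14, 3.14].

### API

Orientations are given as a 3x3 rotation matrix whose columns are the frame's x, y, z axes.
In Python, from plant import * gives the robot as it stands.
- The arm moves only by the shell command python3 -m jog 'ROWS' [OPENING] [FORCE]. ROWS is JSON, a list that holds one entry, the list of rows, each a list of 4 numbers: the shift along the tool's x, y, z in units of 40 mm (1.0 is 40 mm), then the turn about the tool's z in degrees. In form: [[[dx, dy, dz, twist], ...]]. A call has 1 to 12 rows; each row is the pose to reach, as a shift and turn from the pose commanded when the call began, along the tool's axes at that moment; what a row does not reach only later rows make up. A row lasts 1/12 s, in which the tool goes at most 41.7 mm and 7.16 degrees, less where a joint would pass 70% of its speed; a pose out of reach is approached as far as the arm can. A call with a gripper value outside its range is refused whole. OPENING is the closure, from 0 (fully open) to 1 (shut), set as the call begins (- or left out, the last holds). The fingers move at their own pace and stop on an object; FORCE is the grip in N (left out, the last holds). Time passes only in rows, so rows that repeat a pose let the fingers close. It gives the time, the measured TCP pose, the force, the opening and the grip force at its end, in the units of the state.
- get_state(): the state, without advancing time (a new reading comes with each control period).
- capture(name): name is "scene" or "side" or "wrist"; returns a dict with "img" (420x560x3 uint8, blue, green, red), "intrinsics" (3x3 intrinsics, pixels), "R" (3x3) and "t" (3): a world point X has camera coordinates R X + t. Camera axes: x right, y down, z forward; pixel columns grow to the right and rows downward; lengths in m; the calibration is good to about 2 mm. A picture is of the moment at which its call begins. There is no depth.
- close_job(): hands the job in; it is judged then, once.
The state is a dict: "time_s": time; "q": joint angles; "joint_vel": joint speeds; "joint_torque": joint torques, N m; "tool_pos": TCP position; "eef_rot": TCP orientation; "ft_force": force on the tool from outside, world axes, zero at the start; "moment": the same for the moment, N m; "width": finger opening in m; "grasp_force": force on a finger pad.
Only numpy, scipy, OpenCV 4.12 (cv2) and the standard library are available. Lean on these libraries where they do the work, as an engineer would, in place of code of your own. Each camera call takes 0.05 s, during which the arm holds its last target. There are 200 camera calls.

### The job

Complete the battery module: stand the spare blue cell on the white raised slide close behind the three cells already there, turned so that its red terminal lies on the opposite side to that of the cell in front of it. Then push all four together along the slide as one straight row, without lifting, tipping or splitting up the three, until they are fully home against the end plate and both spring catches have snapped in behind the last cell. Leave the other things on the bench where they are.

Things in the scene. Friction and masses are not known exactly. Their poses are not given: they have to be found in the camera images.
- cradle: Fixed cradle; origin at bench level on its centre line, x = push direction, y left, z up. Dark base plate x -137 to 127, y +-56 mm, 6 mm thick; on it a white slide, end plate, guides and two spring catches. Four cells fully home in the nest have centres at x = 100, 80, 60, 40 mm; the last one's rear face at 30 mm is then 2 mm past the catches' holding faces.
- slide_top (a point): Point on the white slide's top, at cradle x = -60 mm, z = 14 mm; axes as the cradle's. The slide is 44 mm wide, runs from cradle x = -127 to 110 mm and is open at the sides and above up to x = 1 mm. A cell stands across it, thickness along the slide, its width overhanging 8 mm each side.
- mouth (a point): Mouth of the nest: centre line at the catches' holding faces, cradle x = 28 mm, z = 36.5 mm (cell mid-height); axes as the cradle's. From here to the end plate low guides (top z = 32 mm) stand at y = +-32 mm; before it their lead-ins flare out to y = +-40 mm at x = 1 mm.
- end_stop (a point): Inner face of the end plate at cell mid-height: cradle x = 110 mm, z = 36.5 mm; axes as the cradle's. The plate is 62 mm high. From x = 64 mm on, cheeks 64 mm high with lips reach in to y = +-26.5 mm just above the cells' shoulders (z = 61 mm), so cells go in only by sliding.
- catch_left (a joint): Left (+y) spring catch, a folded steel leaf on an upright hinge, z 38 to 54 mm; rad. 0 = sprung in, nose at y = 26 mm. Cells ride up its ramp (begins at cradle x = 4 mm) and turn it to about 0.1; it springs back behind the last cell. Passing them takes only a few N. A pusher under 50 mm wide can follow the last cell between the noses.
- catch_right (a joint): Right (-y) spring catch, mirror image of the left one (nose at y = -26 mm); rad, 0 = sprung in.
- cell_1_center (a point): Centre (half-way up) of a loose blue prismatic battery cell, 20 mm thick (its x), 60 wide (its y), 45 tall (z), 0.10 to 0.17 kg, upright, foot 22.5 mm below. On top two terminals 4 mm high, 17.5 mm off centre: +y on a red pad, -y on a black pad. First of the row, nearest to the nest; red terminal to the cradle's left (+y).
- cell_2_center (a point): Centre (half-way up) of a loose blue prismatic battery cell, 20 mm thick (its x), 60 wide (its y), 45 tall (z), 0.10 to 0.17 kg, upright, foot 22.5 mm below. On top two terminals 4 mm high, 17.5 mm off centre: +y on a red pad, -y on a black pad. Second of the row, behind cell_1; red terminal to the cradle's right (-y).
- cell_3_center (a point): Centre (half-way up) of a loose blue prismatic battery cell, 20 mm thick (its x), 60 wide (its y), 45 tall (z), 0.10 to 0.17 kg, upright, foot 22.5 mm below. On top two terminals 4 mm high, 17.5 mm off centre: +y on a red pad, -y on a black pad. Third and rear cell of the row; red terminal to the cradle's left (+y). The slide behind it is free.
- cell_4_center (a point): Centre (half-way up) of a loose blue prismatic battery cell, 20 mm thick (its x), 60 wide (its y), 45 tall (z), 0.10 to 0.17 kg, upright, foot 22.5 mm below. On top two terminals 4 mm high, 17.5 mm off centre: +y on a red pad, -y on a black pad. The spare; stands on the bench to the right of the cradle, turned anyhow.
- cell_1_plus (a point): Top of the red (plus) terminal of cell_1, 17.5 mm towards +y from its centre line, 49 mm above its foot.
- cell_2_plus (a point): Top of the red (plus) terminal of cell_2, 17.5 mm towards +y from its centre line, 49 mm above its foot.
- cell_3_plus (a point): Top of the red (plus) terminal of cell_3, 17.5 mm towards +y from its centre line, 49 mm above its foot.
- cell_4_plus (a point): Top of the red (plus) terminal of cell_4, 17.5 mm towards +y from its centre line, 49 mm above its foot.
- tape_black: Bystander: roll of black tape, 70 mm across, 19 mm high; origin under its centre.
- marker_blue: Bystander: blue marker pen, 130x18x18 mm, lying; origin under its centre.
- side_cutters: Bystander: side cutters with yellow handles, 141x50x12 mm, lying; origin under the centre.
- spanner_13: Bystander: small steel spanner, 164x27x8 mm, lying; origin under its centre.

How it is judged:
At the end, for the whole second after the job is handed in: All four cells at rest in the nest, upright and square within 0.1 rad, in order 1 to 4 from the end plate, within 5 mm of the centre line and at most 4.5 mm short of fully home, red terminals alternating left, right, left, right; both catches sprung in (under 0.05 rad) behind cell_4 (x of cell_1_center in the frame of cradle between 0.0955 and 0.103 m and y of cell_1_center in the frame of cradle between -0.005 and 0.005 m and height (world z) of cell_1_center between 0.032 and 0.041 m and angle between each of cell_1_center, cell_2_center, cell_3_center, cell_4_center's own z axis and vertical below 0.1 rad and angle between the x axis of each of cell_1_center, cell_2_center, cell_3_center, cell_4_center and the x axis of cradle, either way round below 0.1 rad and linear speed of each of cell_1, cell_2, cell_3, cell_4 below 0.02 m/s and y of each of cell_1_plus, cell_3_plus in the frame of cradle above 0.008 m and x of cell_2_center in the frame of cradle between 0.0755 and 0.083 m and y of cell_2_center in the frame of cradle between -0.005 and 0.005 m and height (world z) of cell_2_center between 0.032 and 0.041 m and y of each of cell_2_plus, cell_4_plus in the frame of cradle below -0.008 m and x of cell_3_center in the frame of cradle between 0.0555 and 0.063 m and y of cell_3_center in the frame of cradle between -0.005 and 0.005 m and height (world z) of cell_3_center between 0.032 and 0.041 m and x of cell_4_center in the frame of cradle between 0.0355 and 0.043 m and y of cell_4_center in the frame of cradle between -0.005 and 0.005 m and height (world z) of cell_4_center between 0.032 and 0.041 m and value of joint each of catch_left, catch_right below 0.05 rad); the robot touches nothing.
It fails at once if one of the three cells of the row is lifted off the slide (more than 15 mm), or falls off it (height (world z) of any of cell_1_center, cell_2_center, cell_3_center above 0.0515 m or height (world z) of any of cell_1_center, cell_2_center, cell_3_center below 0.029 m).
It fails at once if a cell of the row tips over (more than 0.4 rad) (angle between any of cell_1_center, cell_2_center, cell_3_center's own z axis and vertical above 0.4 rad).
It fails at once if the row of three is split up or buckles: neighbours more than 15 mm apart or turned more than 0.35 rad to each other (distance between cell_1_center and cell_2_center above 0.035 m or angle between the x axis of cell_1_center and the x axis of cell_2_center, either way round above 0.35 rad or distance between cell_2_center and cell_3_center above 0.035 m or angle between the x axis of cell_2_center and the x axis of cell_3_center, either way round above 0.35 rad).
It fails at once if another thing on the bench (black tape, blue marker, side cutters, small spanner) is shifted more than 30 mm (distance of any of tape_black, marker_blue, side_cutters, spanner_13 from where it was at the start of the episode above 0.03 m).
It also fails if it takes over 48 s, if anything falls off the work surface, if the arm or the gripper's body presses on something with over 40 N, if the wrist force passes 120 N, or if a joint passes its speed limit or range.

## Working session

There is one attempt and no reset: what is moved stays moved. The work goes in short steps, Python scripts to look and compute and a shell command to move; the robot and the scene stay as the last step left them, time stands still between calls to the robot, and variables do not carry over. Pictures are saved under pics/ and viewed, at most 10 in all, crops included, and the job is handed in when it is done.

```bash
mkdir -p pics; ls; cat > h.py <<'E'
from plant import *
import numpy as np, cv2
def cap(n,f):
    c=capture(n); cv2.imwrite('pics/'+f,c['img']); np.savez('pics/'+f[:-4]+'.npz',**{k:np.array(v) for k,v in c.items()}); return c
def ray(c,uv,z):
    K,R,t=[np.array(c[k],float) for k in('intrinsics','R','t')]
    d=R.T@np.linalg.solve(K,[uv[0],uv[1],1]); o=-R.T@t
    return o+d*(z-o[2])/d[2]
def pix(c,X):
    K,R,t=[np.array(c[k],float) for k in('intrinsics','R','t')]
    p=K@(R@np.array(X)+t); return p[:2]/p[2]
E
python3 - <<'E'
from h import *
a=cap('scene','s0.png'); b=cap('side','d0.png'); c=cap('wrist','w0.png')
s=get_state(); print(s['time_s'],s['tool_pos'],np.round(s['eef_rot'],3))
for k in(a,b,c): print((-np.array(k['R']).T@k['t']).round(3))
cv2.imwrite('pics/all0.png',cv2.resize(np.vstack([np.hstack([a['img'],b['img']])]),(800,300)))
E
```

```text
pics
0.15 [0.20796366 0.50913671 0.40420496] [[-0.926  0.378 -0.001]
 [ 0.378  0.926 -0.001]
 [ 0.    -0.001 -1.   ]]
[-0.358  0.975  0.686]
[0.091 1.044 0.807]
[0.142 0.537 0.372]
```

View pics/s0.png

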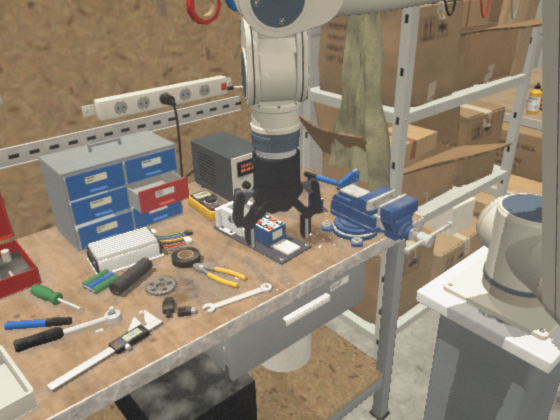

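View pics/d0.png

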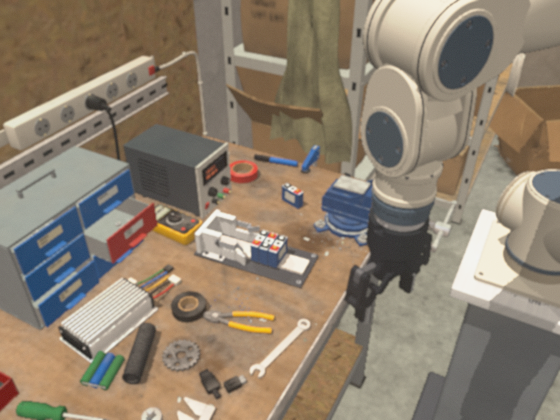

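The side view shows the cradle at px (195–318, 212–285), the row at about (268,247), and the spare at about (292,195), near the vice. I'll zoom in on that and check the wrist view.

```bash
python3 - <<'E'
import cv2
d=cv2.imread('pics/d0.png')[175:290,185:335]
cv2.imwrite('pics/d0c.png',cv2.resize(d,None,fx=5.2,fy=5.2,interpolation=cv2.INTER_CUBIC))
E
```

```text
(no output)
```

View pics/d0c.png

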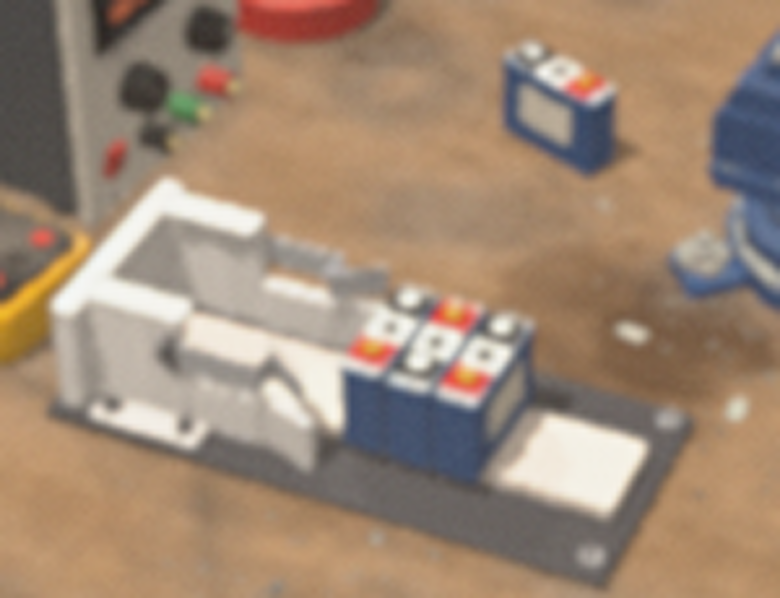

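View pics/w0.png

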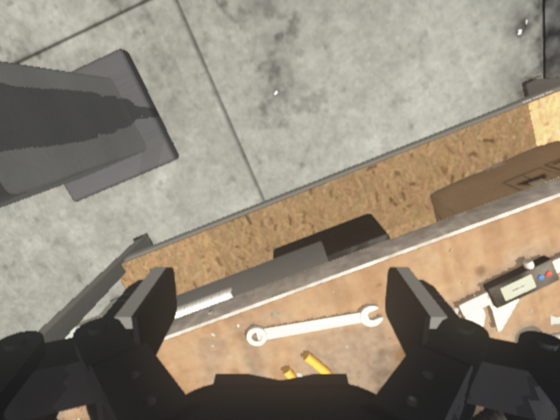

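Close-up, in crop pixels (scale 5.2, offset 185,175): the base plate corners are at (605,578), (690,422) and (55,408). The row tops are at (372–505, 300–380). The spare's black terminal is at (532,50) and its red at (588,82). The wrist view shows only the spanner and the bench edge so far.

```bash
python3 - <<'E'
from h import *
c=dict(np.load('pics/d0.npz'))
P=lambda u,v,z: ray(c,(u/5.2+185-.4,v/5.2+175-.4),z)
rl,rr,fl=P(605,578,.006),P(690,422,.006),P(55,408,.006)
print(rl,rr,fl,'len',np.linalg.norm(fl-rl),np.linalg.norm(rr-rl))
x=(fl-rl)/np.linalg.norm(fl-rl); print('yaw',np.degrees(np.arctan2(x[1],x[0])), np.degrees(np.arctan2(*(rl-rr)[[1,0]]))-90)
B,Rd=P(532,48,.049),P(588,80,.049); print('spare',B,Rd,np.linalg.norm(B-Rd),(B+Rd)/2)
c1=P(372,348,.063);c1b=P(411,296,.063);c3=P(468,377,.063);c3b=P(508,324,.063)
print('c1',(c1+c1b)/2,np.linalg.norm(c1-c1b),'c3',(c3+c3b)/2)
w=dict(np.load('pics/w0.npz')); s=get_state()
o=-w['R'].T@w['t'];print('cam in tool',np.array(s['eef_rot']).T@(o-s['tool_pos']), 'fwd',np.array(s['eef_rot']).T@w['R'][2])
E
```

```text
[0.42989617 0.31509661 0.006     ] [0.43980708 0.21184382 0.006     ] [0.68903438 0.33719075 0.006     ] len 0.26007838069639627 0.1037273582506944
yaw 4.873255001608772 5.482843297022285
spare [0.60708238 0.0426558  0.049     ] [0.57019154 0.05430733 0.049     ] 0.03868710608364355 [0.58863696 0.04848157 0.049     ]
c1 [0.55326891 0.27384032 0.063     ] 0.03793889382937079 c3 [0.50837405 0.27065712 0.063     ]
cam in tool [0.07154989 0.00117176 0.03173955] fwd [-2.80923231e-01 -8.61210073e-04  9.59729856e-01]
```

```bash
python3 -m jog '[[[-0.5,-0.3,0,5],[-1.2,-0.7,0,12],[-2,-1.1,0,19],[-2.8,-1.5,0,26],[-3.6,-1.9,0,33],[-4.4,-2.3,0,40],[-5.2,-2.7,0.2,47],[-6,-3.1,0.4,54],[-6.8,-3.6,0.6,61],[-7.6,-4.1,0.8,68],[-8.3,-4.5,1.0,75],[-8.8,-4.8,1.1,80]]]' 0
python3 - <<'E'
from h import *
s=get_state();p=np.array(s['tool_pos']);R=np.array(s['eef_rot']);print(s['q'])
print('to standoff',R.T@(np.array([.589,.048,.30])-p)/.04, 'yaw y',np.degrees(np.arctan2(R[1,1],R[0,1])))
E
```

```text
time_s: 1.15
tool_pos: [0.4625, 0.196, 0.3596]
eef_rot: [[0.22, 0.976, -0.001], [0.976, -0.22, -0.001], [-0.001, -0.001, -1.0]]
ft_force: [0.4, 0.2, -0.6]
width: 0.0854
grasp_force: 0.0
[ 2.33758689e-01  1.96220469e-01 -1.78094022e-01  1.19751870e+00
 -3.33628485e-04  2.02592356e+00]
to standoff [-2.91432262  3.89989708  1.48914537] yaw y -12.683490522468135
```

```bash
python3 -m jog '[[[-0.5,0.6,0.2,2],[-1,1.3,0.4,4],[-1.5,2,0.7,5],[-2,2.7,1,5],[-2.5,3.4,1.3,5],[-2.8,3.8,1.45,5],[-2.9,3.9,1.5,5],[-2.9,3.9,1.5,5],[-2.9,3.9,1.5,5]]]' 0
python3 - <<'E'
from h import *
cap('wrist','w1.png'); cap('side','d1.png')
s=get_state();R=np.array(s['eef_rot']);print(s['tool_pos'],np.degrees(np.arctan2(R[1,1],R[0,1])))
E
```

```text
time_s: 1.9
tool_pos: [0.5888, 0.0521, 0.3006]
eef_rot: [[0.296, 0.955, -0.001], [0.955, -0.296, 0.0], [0.0, -0.001, -1.0]]
ft_force: [-0.2, -0.8, 0.4]
width: 0.0856
grasp_force: 0.0
[0.5884706  0.05288899 0.30129978] -17.160945984432182
```

View pics/w1.png

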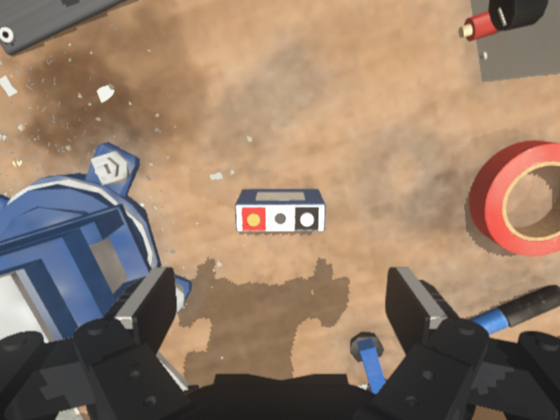

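The spare is centred in the wrist view, with its red terminal at about (254,219) and black at about (307,219). The vice is on the left, clear of the fingers.

```bash
python3 - <<'E'
from h import *
c=dict(np.load('pics/w1.npz'));s=get_state();p=np.array(s['tool_pos']);R=np.array(s['eef_rot'])
a,b=ray(c,(254,219.5),.049),ray(c,(307,219),.049);m=(a+b)/2
print(a,b,np.linalg.norm(a-b),'yaw red->black',np.degrees(np.arctan2(*(b-a)[[1,0]])))
g=m.copy();g[2]=.026+.155
print('move units',R.T@(g-p)/.04)
t=ray(c,(236,206),.045),ray(c,(324,206),.045),ray(c,(236,232),.045);print(np.linalg.norm(t[0]-t[1]),np.linalg.norm(t[0]-t[2]))
for uv in[(175,290),(190,290),(150,240)]: print('vice',R.T@(ray(c,uv,.03)-m))
E
```

```text
[0.57198991 0.05782928 0.049     ] [0.60499693 0.04790361 0.049     ] 0.03446712242441911 yaw red->black -16.73676661664406
move units [-1.26656890e-03 -1.77907986e-04  3.00749429e+00]
0.0576326363800158 0.018108610764739193
vice [-0.06185903 -0.0793767   0.0189581 ]
vice [-0.0618862  -0.06811511  0.01896142]
vice [-0.02166399 -0.0938998   0.01896578]
```

```bash
python3 -m jog '[[[0,0,0.5,-0.3],[0,0,1.2,-0.3],[0,0,1.9,-0.3],[0,0,2.5,-0.3],[0,0,2.9,-0.3],[0,0,3,-0.3],[0,0,3,-0.3],[0,0,3,-0.3]]]' 0
python3 -m jog '[[[0,0,0,0],[0,0,0,0],[0,0,0,0],[0,0,0,0],[0,0,0,0],[0,0,0,0],[0,0,0,0],[0,0,0,0]]]' 1 40
```

```text
time_s: 2.67
tool_pos: [0.5892, 0.0526, 0.1819]
eef_rot: [[0.29, 0.957, 0.001], [0.957, -0.29, -0.0], [0.0, 0.001, -1.0]]
ft_force: [0.2, 0.2, 0.3]
width: 0.0855
grasp_force: 0.0
time_s: 3.33
tool_pos: [0.5895, 0.052, 0.1821]
eef_rot: [[0.291, 0.957, 0.002], [0.957, -0.291, 0.0], [0.001, 0.002, -1.0]]
ft_force: [-1.5, 1.3, 6.2]
width: 0.0595
grasp_force: 42.7
```

```bash
python3 -m jog '[[[0,0,-0.4,0],[0,0,-1.1,0],[0,0,-1.9,0],[0,0,-2.6,0],[0.2,-0.4,-3,-6],[0.6,-1,-3.05,-13],[1,-1.8,-3.05,-20],[1.4,-2.6,-3.05,-27],[1.8,-3.4,-3.05,-34],[2.2,-4.1,-3.05,-41],[2.6,-4.8,-3.05,-48],[2.9,-5.4,-3.05,-55]]]' 1 40
python3 - <<'E'
from h import *
s=get_state();p=np.array(s['tool_pos']);R=np.array(s['eef_rot'])
print('to standoff',R.T@(np.array([.385,.259,.30])-p)/.04, 'yaw y',np.degrees(np.arctan2(R[1,1],R[0,1])))
E
```

```text
time_s: 4.33
tool_pos: [0.4146, 0.2269, 0.3033]
eef_rot: [[-0.622, 0.783, 0.001], [0.783, 0.622, 0.001], [-0.0, 0.001, -1.0]]
ft_force: [1.2, -0.2, -0.7]
width: 0.0595
grasp_force: 43.9
to standoff [ 1.08862395 -0.07944213  0.08325641] yaw y 38.448896698043406
```

```bash
python3 -m jog '[[[0.3,0,0,-6],[0.6,0,0,-12],[0.9,0,0,-19],[1.1,0,0,-26],[1.1,0,0,-33],[1.1,0,0,-40],[1.1,0,0,-47],[1.1,0,0,-53],[1.1,0,0,-56.5],[1.1,0,0,-56.5],[1.1,0,0,-56.5],[1.1,0,0,-56.5]]]' 1 40
python3 - <<'E'
from h import *
cap('wrist','w2.png'); cap('side','d2.png')
E
```

```text
time_s: 5.33
tool_pos: [0.3891, 0.2603, 0.3029]
eef_rot: [[-0.997, -0.078, 0.0], [-0.078, 0.997, 0.0], [-0.0, 0.0, -1.0]]
ft_force: [0.4, -0.1, -0.6]
width: 0.0597
grasp_force: 43.9
```

View pics/w2.png

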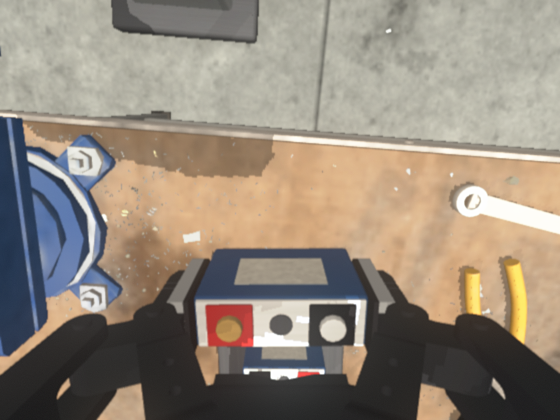

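The held cell is level, with its red terminal at (229,328) on the image left (−y) and black at (333,328). Just past it, cell_3's rear top edge runs from about (243,368) to (325,368), with its red on the image right.

```bash
python3 - <<'E'
from h import *
c=dict(np.load('pics/w2.npz'));s=get_state();p=np.array(s['tool_pos']);R=np.array(s['eef_rot'])
im=c['img']; cv2.imwrite('pics/w2c.png',cv2.resize(im[330:390,200:370],None,fx=4.6,fy=4.6,interpolation=cv2.INTER_CUBIC))
m=(ray(c,(229,328),.17)); 
# held cell: tool-frame position for top at foot+49; foot guess tool z
K=c['intrinsics']
for zt in (.127,.132,.137):
    a,b=[R.T@(ray(c,u,p[2]-zt)-p) for u in((229,328),(333,328))]
    print(zt,a.round(4),b.round(4),np.linalg.norm(a-b).round(4))
d=dict(np.load('pics/d2.npz'))['img'][175:300,185:335]
cv2.imwrite('pics/d2c.png',cv2.resize(d,None,fx=4.8,fy=4.8,interpolation=cv2.INTER_CUBIC))
h=np.vstack([cv2.resize(im[330:390,200:370],(720,254),interpolation=cv2.INTER_CUBIC),cv2.resize(d,(408,340),interpolation=cv2.INTER_CUBIC).repeat(1,1) if 0 else np.pad(cv2.resize(d,(408,340),interpolation=cv2.INTER_CUBIC),((0,0),(0,312),(0,0)))])
cv2.imwrite('pics/m2.png',h)
E
```

```text
0.127 [ 0.0043 -0.0149  0.127 ] [0.0043 0.0173 0.127 ] 0.0323
0.132 [ 0.0009 -0.0158  0.132 ] [0.0008 0.0182 0.132 ] 0.034
0.137 [-0.0026 -0.0166  0.137 ] [-0.0027  0.019   0.137 ] 0.0357
```

View pics/m2.png

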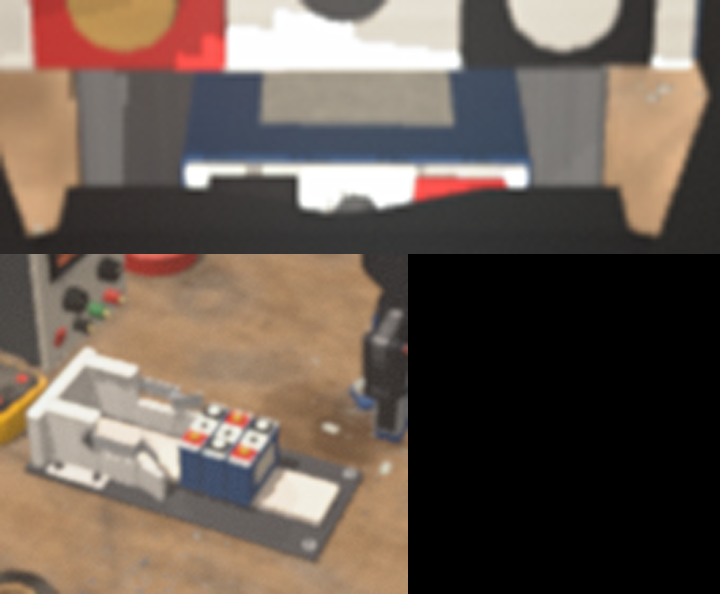

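In the wrist crop, cell_3's rear top edge runs from (185,162) to (527,162), and the base plate's edges are at columns 78 and 606. The side view shows the row untouched.

```bash
python3 - <<'E'
from h import *
c=dict(np.load('pics/w2.npz'));s=get_state();p=np.array(s['tool_pos']);R=np.array(s['eef_rot'])
P=lambda u,v,z: ray(c,(u/4.235+200-.4,v/4.235+330-.4),z)
a,b=P(185,162,.059),P(527,162,.059);m=(a+b)/2
print(a,b,np.linalg.norm(a-b),'yaw',np.degrees(np.arctan2(*(b-a)[[1,0]]))-90,'mid',m)
l,r=P(78,130,.006),P(606,130,.006);print('plate',l,r,np.linalg.norm(l-r),(l+r)/2)
yaw=np.arctan2(*(b-a)[[1,0]])-np.pi/2
x=np.array([np.cos(yaw),np.sin(yaw),0]);y=np.array([-x[1],x[0],0])
print('plate mid lateral vs cell3',((l+r)/2-m)@y)
tgt=m-x*.015; tgt[2]=0  # centre of cell4, 5 mm gap
held=p+R@np.array([0,.0012,0])
d=tgt-held; print('cell tgt',tgt,'tool move',R.T@d/.04,'tool yaw',np.degrees(np.arctan2(R[1,1],R[0,1]))-90,'z down to foot .016: tcp z',.016+.1821, (p[2]-.198)/.04)
E
```

```text
[0.50113618 0.24315627 0.059     ] [0.49670241 0.30083272 0.059     ] 0.05784662202637465 yaw 4.395854930412298 mid [0.4989193  0.27199449 0.059     ]
plate [0.54047863 0.21716785 0.006     ] [0.53198652 0.32765676 0.006     ] 0.11081477129858673 [0.53623258 0.2724123  0.006     ]
plate mid lateral vs cell3 -0.0024433659952243863
cell tgt [0.48396342 0.27084479 0.        ] tool move [-2.38325697  0.04548503  7.57104735] tool yaw 4.492270226336245 z down to foot .016: tcp z 0.1981 2.6205782220783584
```

```bash
python3 -m jog '[[[-0.3,0,0,0],[-0.9,0,0,-0.2],[-1.6,0,0,-0.2],[-2.1,0,0.2,-0.2],[-2.3,0,0.6,-0.2],[-2.36,0,1.2,-0.2],[-2.36,0,1.8,-0.2],[-2.36,0,2.2,-0.2],[-2.36,0,2.5,-0.2],[-2.36,0,2.6,-0.2],[-2.36,0,2.6,-0.2],[-2.36,0,2.6,-0.2]]]' 1 40
python3 - <<'E'
from h import *
s=get_state();print(s['tool_pos'])
d=cap('side','d3.png')['img'][175:290,185:335]; w=cap('wrist','w3.png')['img']
a=cv2.resize(d,(780,598),interpolation=cv2.INTER_CUBIC)[:,:500]; b=cv2.resize(w[240:420,130:430],(300,180))
o=np.zeros((598,800,3),np.uint8);o[:,:500]=a;o[:180,500:]=b;cv2.imwrite('pics/m3.png',o)
E
```

```text
time_s: 6.43
tool_pos: [0.4838, 0.268, 0.199]
eef_rot: [[-0.997, -0.083, 0.0], [-0.083, 0.997, 0.0], [-0.0, 0.0, -1.0]]
ft_force: [-0.4, -0.3, -1.1]
width: 0.0596
grasp_force: 44.0
[0.48380043 0.26799322 0.19903147]
```

View pics/m3.png

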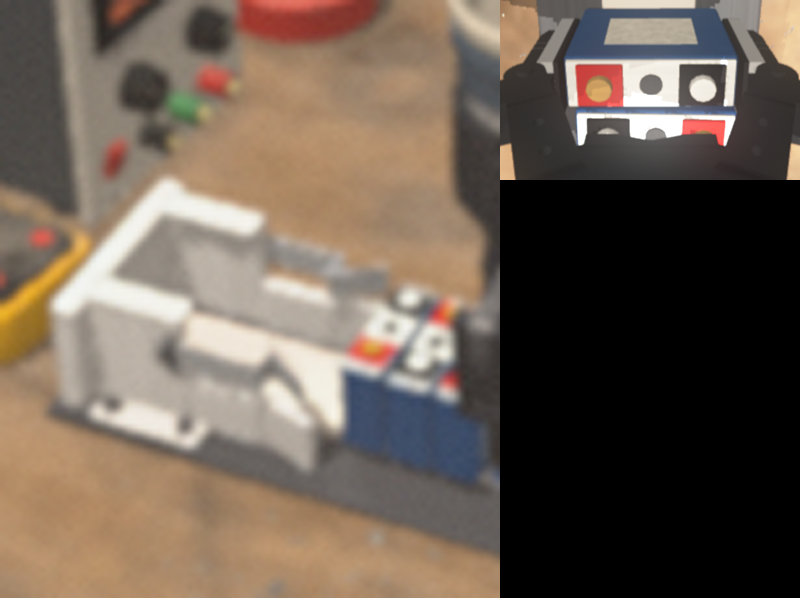

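The held cell is square and about 5 mm behind cell_3, with its red terminal on the opposite side. I'll lower it, release it, raise the gripper and go behind.

```bash
python3 -m jog '[[[0,0,0.03,0],[0,0,0.06,0],[0,0,0.06,0],[0,0,0.06,0]]]' 1 40
python3 -m jog '[[[0,0,0,0],[0,0,0,0],[0,0,0,0],[0,0,0,0],[0,0,0,0],[0,0,0,0],[0,0,-0.2,0],[0,0,-0.6,0],[0,0,-1.1,0],[0,0,-1.5,0],[0,0,-1.6,0],[0,0,-1.6,0]]]' 0
python3 - <<'E'
from h import *
s=get_state();print(s['tool_pos'])
w=cap('wrist','w4.png')['img'];d=cap('side','d4.png')['img'][175:290,185:335]
o=np.zeros((600,800,3),np.uint8);o[:420,:560]=w;o[420:,560:]=cv2.resize(d,(240,180));cv2.imwrite('pics/m4.png',o)
E
```

```text
time_s: 6.87
tool_pos: [0.4832, 0.2679, 0.1965]
eef_rot: [[-0.997, -0.083, 0.0], [-0.083, 0.997, 0.0], [-0.0, 0.0, -1.0]]
ft_force: [-0.6, -0.4, -1.2]
width: 0.0593
grasp_force: 44.0
time_s: 7.87
tool_pos: [0.4835, 0.268, 0.2617]
eef_rot: [[-0.997, -0.083, 0.003], [-0.083, 0.997, 0.001], [-0.003, 0.001, -1.0]]
ft_force: [-0.0, -0.1, -0.1]
width: 0.0854
grasp_force: 0.0
[0.48348003 0.26803004 0.26170983]
```

View pics/m4.png

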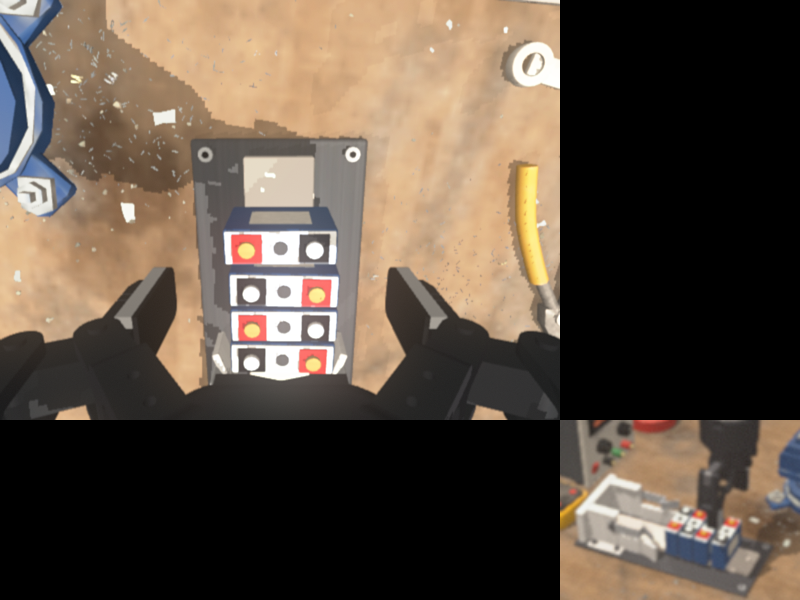

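All four stand upright with reds alternating, and cell_4 has a small gap in front of it. The plate's rear corners are at (192,141) and (367,141), and the screws at (205,154) and (353,154). I'll work out the centre line from these.

```bash
python3 - <<'E'
from h import *
c=dict(np.load('pics/w4.npz'));s=get_state();p=np.array(s['tool_pos']);R=np.array(s['eef_rot'])
T=lambda u,v,z:(R.T@(ray(c,(u,v),z)-p)*1000).round(1)
print('plate',T(192,141,.006),T(367,141,.006),'plate sides low',T(211,385,.006),T(353,385,.006))
print('slide',T(244,157,.014),T(314,157,.014))
for n,(a,b,v) in {'4':(246,315,250),'3':(251,316.5,293),'2':(251.5,315.5,329),'1':(251,313.5,363)}.items():print(n,T(a,v,.063),T(b,v,.063))
print('cam tilt check',R.T@c['R'].T)
E
```

```text
plate [ 47.8 -53.6 253.8] [ 47.6  55.2 253.8] plate sides low [-137.7  -52.3  253.8] [-137.8   57.   253.8]
slide [ 39.  -20.8 245.8] [ 38.9  21.7 245.8]
4 [ -1.1 -16.2 196.8] [ -1.1  18.8 196.8]
3 [-25.5 -14.2 196.8] [-25.6  20.3 196.8]
2 [-47.5 -14.5 196.8] [-47.6  20.3 196.8]
1 [-69.6 -15.3 196.8] [-69.7  19.8 196.8]
cam tilt check [[-1.19333765e-03 -9.58913805e-01 -2.83695066e-01]
 [ 9.99999248e-01 -1.22487024e-03 -6.62393353e-05]
 [-2.83971830e-04 -2.83694932e-01  9.58914545e-01]]
```

```bash
python3 -m jog '[[[0.3,0.03,0,-0.5],[0.7,0.03,0,-0.5],[0.85,0.03,0,-0.5],[0.85,0.03,0,-0.5],[0.85,0.03,0,-0.5],[0.85,0.03,0,-0.5],[0.85,0.03,0.3,-0.5],[0.85,0.03,0.8,-0.5],[0.85,0.03,1.3,-0.5],[0.85,0.03,1.6,-0.5],[0.85,0.03,1.65,-0.5],[0.85,0.03,1.65,-0.5]]]' 1 40
python3 -m jog '[[[-0.1,0,0,0],[-0.2,0,0,0],[-0.3,0,0,0],[-0.4,0,0,0],[-0.5,0,0,0],[-0.6,0,0,0],[-0.7,0,0,0]]]' 1 40
```

```text
time_s: 8.97
tool_pos: [0.4495, 0.2662, 0.1936]
eef_rot: [[-0.996, -0.092, -0.001], [-0.092, 0.996, -0.001], [0.001, -0.0, -1.0]]
ft_force: [0.1, -0.9, 0.8]
width: 0.0002
grasp_force: 0.0
time_s: 9.55
tool_pos: [0.4774, 0.2689, 0.1943]
eef_rot: [[-0.996, -0.092, -0.0], [-0.092, 0.996, -0.0], [0.0, 0.0, -1.0]]
ft_force: [-1.0, 0.2, 0.7]
width: -0.0002
grasp_force: 0.8
```

```bash
python3 -m jog '[[[-0.1,0,0,0],[-0.22,0,0,0],[-0.35,0,0,0],[-0.48,0,0,0],[-0.61,0,0,0],[-0.74,0,0,0],[-0.87,0,0,0],[-1,0,0,0],[-1.13,0,0,0],[-1.26,0,0,0],[-1.35,0,0,0],[-1.4,0,0,0]]]' 1 40
python3 - <<'E'
from h import *
w=cap('wrist','w5.png');s=get_state();p=np.array(s['tool_pos']);R=np.array(s['eef_rot'])
d=cap('side','d5.png')
hsv=cv2.cvtColor(d['img'],cv2.COLOR_BGR2HSV)
m=cv2.inRange(hsv,(0,150,120),(8,255,255))
n,_,st,ce=cv2.connectedComponentsWithStats(m[190:280,190:310])
for i in range(1,n):
    if st[i,4]>4:
        print(st[i,4],ray(d,ce[i]+[190,190],.063).round(4))
E
```

```text
time_s: 10.55
tool_pos: [0.5335, 0.274, 0.1942]
eef_rot: [[-0.996, -0.092, 0.0], [-0.092, 0.996, -0.0], [-0.0, -0.0, -1.0]]
ft_force: [-2.1, 0.3, -0.0]
width: -0.0
grasp_force: 1.1
8 [0.7177 0.1602 0.063 ]
```

```bash
python3 -m jog '[[[-0.1,0,0,0],[-0.22,0,0,0],[-0.34,0,0,0],[-0.46,0,0,0],[-0.58,0,0,0],[-0.7,0,0,0],[-0.82,0,0,0],[-0.94,0,0,0],[-1.06,0,0,0],[-1.16,0,0,0],[-1.22,0,0,0],[-1.25,0,0,0]]]' 1 40
python3 -m jog '[[[-0.03,0,0,0],[-0.06,0,0,0],[-0.09,0,0,0],[-0.12,0,0,0],[-0.15,0,0,0],[-0.18,0,0,0]]]' 1 40
python3 - <<'E'
from h import *
cap('side','d6.png');cap('wrist','w6.png')
E
```

```text
time_s: 11.65
tool_pos: [0.5831, 0.2786, 0.1942]
eef_rot: [[-0.996, -0.092, 0.0], [-0.092, 0.996, 0.0], [-0.0, -0.0, -1.0]]
ft_force: [-2.3, -0.9, 2.0]
width: 0.0001
grasp_force: 1.3
time_s: 12.15
tool_pos: [0.5895, 0.2793, 0.1943]
eef_rot: [[-0.996, -0.092, -0.001], [-0.092, 0.996, -0.0], [0.001, -0.0, -1.0]]
ft_force: [-7.7, -1.5, 3.9]
width: -0.0003
grasp_force: 4.0
```

```bash
python3 -m jog '[[[-0.03,0,0,0],[-0.06,0,0,0],[-0.09,0,0,0],[-0.1,0,0,0]]]' 1 40
python3 - <<'E'
from h import *
d=cap('side','d7.png')
cv2.imwrite('pics/d7c.png',cv2.resize(d['img'][175:290,185:335],(780,598),interpolation=cv2.INTER_CUBIC))
E
```

```text
time_s: 12.58
tool_pos: [0.5907, 0.2794, 0.1937]
eef_rot: [[-0.996, -0.093, -0.009], [-0.093, 0.996, -0.001], [0.009, -0.001, -1.0]]
ft_force: [-23.7, -2.9, 11.1]
width: 0.0004
grasp_force: 11.5
```

Force jumped to 24 N with almost no travel, at the expected position, so the row is at the end plate. I'll back off and check.

```bash
python3 -m jog '[[[0.2,0,0,0],[0.5,0,0,0],[1,0,0,0],[1.5,0,0,0],[2,0,-0.5,0],[2.2,0,-1.2,0],[2.2,0,-2,0],[2.2,0,-2.6,0],[2.2,0,-3,0],[2.2,0,-3,0],[2.2,0,-3,0]]]' 1 40
python3 - <<'E'
from h import *
w=cap('wrist','w8.png');d=cap('side','d8.png')
o=np.zeros((600,800,3),np.uint8);o[:,:782]=cv2.resize(d['img'][175:290,185:335],(782,600),interpolation=cv2.INTER_CUBIC)
o[420:,560:]=cv2.resize(w['img'],(240,180));cv2.imwrite('pics/m8.png',o)
E
```

```text
time_s: 13.55
tool_pos: [0.5065, 0.2716, 0.3153]
eef_rot: [[-0.996, -0.092, 0.003], [-0.092, 0.996, 0.001], [-0.003, 0.001, -1.0]]
ft_force: [0.2, 0.8, 0.0]
width: 0.0002
grasp_force: 0.0
```

View pics/m8.png

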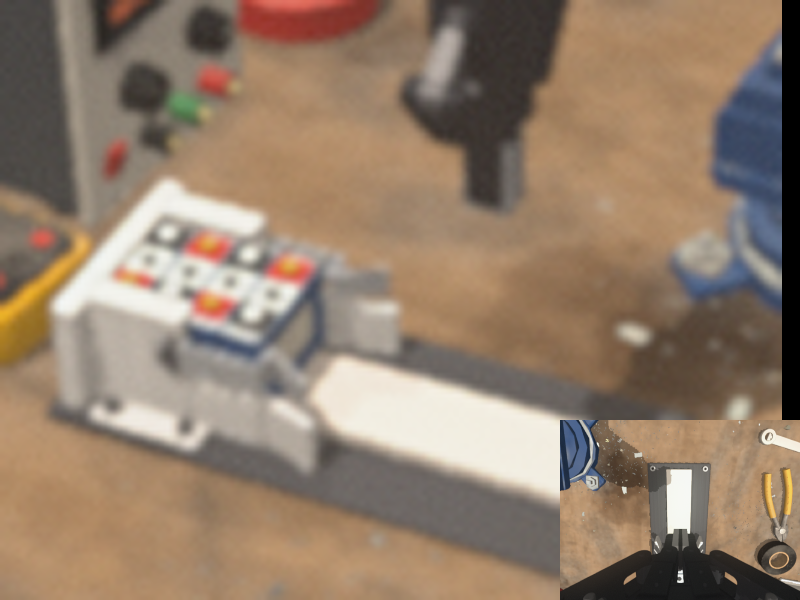

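The cells sit against the end plate with reds alternating, and the catch noses appear to be behind cell_4. I'll check numerically against the first side picture and by terminal positions.

```bash
python3 - <<'E'
from h import *
a=dict(np.load('pics/d0.npz'));b=dict(np.load('pics/d8.npz'));f=dict(np.load('pics/d7.npz')) 
# cradle frame fit: yaw 5.2deg, axis from wrist measure, origin from plate rear
yw=np.radians(5.2);x=np.array([np.cos(yw),np.sin(yw),0]);y=np.array([-x[1],x[0],0])
rear=(np.array([.42989617,.31509661,0])+np.array([.43980708,.21184382,0]))/2; o=rear+.137*x
P=lambda X,Y,Z:o+x*X+y*Y+np.array([0,0,Z])
for n,uv in {'c4 red':(291,268),'c3 red':(212,305),'c2 red':(210,246),'c4 blk':(253,317),'c1blk':(168,234),'c3blk':(249,254)}.items():
    q=ray(b,(uv[0]/5.2+184.6,uv[1]/5.2+174.6),.063)-o; print(n,(q@x*1000).round(1),(q@y*1000).round(1))
def D(p,q):return np.abs(p.astype(int)-q.astype(int)).max(2)
for nm,Y in(('L',1),('R',-1)):
  for X in(.010,.020,.026,.034,.05):
    for yy in(.026,.030,.034,.038):
      u,v=pix(b,P(X,Y*yy,.054)).round().astype(int); print(nm,int(X*1000),int(yy*1000),(u,v),a['img'][v,u],b['img'][v,u],f['img'][v,u],end='\n')
E
```

```text
c4 red 37.5 -16.2
c3 red 57.2 20.0
c2 red 77.2 -16.0
c4 blk 37.4 20.2
c1blk 98.3 -16.2
c3blk 58.8 -17.7
L 10 26 (np.int64(243), np.int64(243)) [224 237 243] [97 88 88] [54 59 63]
L 10 30 (np.int64(243), np.int64(245)) [224 237 243] [117 120 126] [59 62 67]
L 10 34 (np.int64(242), np.int64(246)) [213 227 236] [146 149 156] [80 83 90]
L 10 38 (np.int64(241), np.int64(247)) [167 176 186] [151 156 162] [ 99 104 109]
L 20 26 (np.int64(239), np.int64(242)) [215 227 238] [133 144 154] [101 110 117]
L 20 30 (np.int64(238), np.int64(243)) [182 194 210] [151 158 168] [111 120 125]
L 20 34 (np.int64(238), np.int64(244)) [159 166 174] [147 156 162] [102 107 113]
L 20 38 (np.int64(237), np.int64(246)) [118 124 131] [112 116 121] [106 109 114]
L 26 26 (np.int64(237), np.int64(242)) [195 210 220] [157 163 168] [126 132 136]
L 26 30 (np.int64(236), np.int64(243)) [178 190 202] [159 162 167] [149 151 154]
L 26 34 (np.int64(235), np.int64(244)) [174 185 199] [142 143 148] [142 143 146]
L 26 38 (np.int64(234), np.int64(245)) [161 173 183] [137 140 143] [139 140 144]
L 34 26 (np.int64(234), np.int64(241
[... 1483 characters left out ...]
 26 38 (np.int64(249), np.int64(225)) [168 172 177] [162 166 172] [53 58 62]
R 34 26 (np.int64(244), np.int64(227)) [128 145 165] [110 107 177] [54 58 63]
R 34 30 (np.int64(245), np.int64(226)) [135 143 150] [128 128 165] [51 55 62]
R 34 34 (np.int64(246), np.int64(225)) [140 146 151] [140 144 151] [52 55 61]
R 34 38 (np.int64(246), np.int64(224)) [151 159 164] [150 158 163] [52 59 62]
R 50 26 (np.int64(238), np.int64(225)) [122 134 148] [ 94 128 216] [55 59 63]
R 50 30 (np.int64(239), np.int64(224)) [136 143 148] [119 152 218] [50 56 59]
R 50 34 (np.int64(239), np.int64(223)) [138 145 149] [137 147 184] [48 52 55]
R 50 38 (np.int64(240), np.int64(222)) [149 159 167] [144 152 169] [52 56 60]
```

```bash
python3 - <<'E'
from h import *
a=np.load('pics/d0.npz')['img'];b=np.load('pics/d8.npz')['img']
g=lambda i:cv2.cvtColor(i,cv2.COLOR_BGR2GRAY)[236:268,214:250].astype(float)
A,B=g(a)*.96,g(b)
print('cols',214,'..249 ; X marks |diff|>12')
for r in range(32): print(236+r,''.join('X' if abs(A[r,c]-B[r,c])>12 else '.' for c in range(36)))
print(B[0:24,14:34].astype(int))
print(A[0:24,14:34].astype(int))
E
```

```text
cols 214 ..249 ; X marks |diff|>12
236 ......XXXXXXXXXXX.XX.XXXXXXXXXXXXXXX
237 ......XXXXXXXXXXXXXXXXXXXXXXXXXXXXXX
238 ......XXXXXXXXXXXXXXXXXXXXXXXXXXXXXX
239 ......XXXXXXXXXXXXXXXXXXXXXXXXXXXXXX
240 ......XXXXXXXXXXXXXXXXXXXXXXXXXXXXXX
241 ......XXXXXXXXXXXXXXXXXXXXXXXXXXXXXX
242 .......XXXXXXXXXXXXXXXXXXXXXXXXXXXXX
243 ...........XXXXXXXXXXXX.XXXXXXXXXXXX
244 ..............XXXXXXXX...XXXXXXXXXX.
245 ..................XXX.....XXXXXXXXX.
246 ..........................XXXXXXXX..
247 ......................XXX..XXXXXXX..
248 .....................XXXXX..XXXXX...
249 ....................XXXXXXX.XXXX....
250 ....................XXXXXXXXXXXX....
251 .....................XXXXXXXXXX.....
252 .........................XXXXXX.....
253 ...........................XXXXX....
254 ...............................XX...
255 .................................X..
256 ....................................
257 ....................................
258 ....................................
259 ....................................
260 ....................................
261 ....................................
[... 3628 characters left out ...]
 212 225
  230 231]
 [172 172 175 181 181 177 168 167 186 213 225 229 229 220 194 176 192 209
  223 231]
 [171 172 174 172 172 170 167 161 175 201 217 225 228 225 208 180 171 185
  208 226]
 [174 171 171 173 171 169 162 161 170 180 195 210 219 223 217 201 179 170
  188 216]
 [170 172 170 170 171 168 162 162 167 170 174 186 198 212 218 216 195 168
  168 199]
 [170 171 170 170 171 167 164 162 166 168 171 172 179 188 205 212 192 162
  150 168]
 [168 169 169 170 169 169 161 161 165 168 169 170 171 171 178 180 167 142
  126 133]
 [145 155 157 164 168 167 163 162 164 167 168 168 169 168 168 163 149 127
  110 111]
 [114 121 132 144 152 152 150 151 154 165 167 168 170 168 168 165 150 125
   99  88]]
```

The right catch is unchanged from the start picture. The left catch region differs, which may be the gripper's shadow, so I'll retract and compare again.

```bash
python3 -m jog '[[[0,0,-0.5,0],[0.2,-0.5,-1,0],[0.6,-1.2,-1.5,0],[1,-2,-2,0],[1.4,-2.8,-2,0],[1.8,-3.5,-2,0],[2,-4.2,-2,0],[2,-4.8,-2,0],[2,-5.2,-2,0],[2,-5.2,-2,0]]]' 1 40
python3 - <<'E'
from h import *
w=cap('scene','s9.png');d=cap('side','d9.png');a=np.load('pics/d0.npz')['img'];e=np.load('pics/d2.npz')['img']
g=lambda i:cv2.cvtColor(i,cv2.COLOR_BGR2GRAY).astype(int)
print('now');print(g(d['img'])[238:256,228:248]);print('d2-d0 maxdiff',np.abs(g(e)-g(a))[238:256,228:248].max())
A,B=g(a)[218:240,232:264],g(d['img'])[218:240,232:264]
print('right catch: 232.. X=diff')
for r in range(22):print(218+r,''.join('X' if abs(A[r,c]-B[r,c])>12 else '.' for c in range(32)))
E
```

```text
time_s: 14.48
tool_pos: [0.4458, 0.0548, 0.3933]
eef_rot: [[-0.996, -0.089, -0.001], [-0.089, 0.996, -0.001], [0.001, -0.0, -1.0]]
ft_force: [0.2, 0.9, 0.6]
width: -0.0004
grasp_force: 0.0
now
[[191 206 205 194 183 168 143 125 112  96  94 107 127 137 140 137 119  95
   90 114]
 [142 163 181 199 205 196 166 132  98  91 103 122 134 138 138 130 115  89
   89 113]
 [ 87 102 123 143 161 163 146 116 100 106 121 131 135 139 135 123 103  83
   90 110]
 [ 92  84  83  90 101 108 105 111 131 140 140 136 135 135 126 109  90  87
   97 111]
 [126 107  99  92  86  85 103 138 162 163 157 145 135 127 110  92  89 108
  122 123]
 [155 143 141 130 111 107 126 152 162 163 161 156 139 116  95  90 108 130
  144 146]
 [155 158 159 150 141 137 141 145 140 144 156 163 151 118  93 101 126 146
  151 159]
 [145 149 151 151 147 147 144 130 122 126 142 157 161 139 115 124 138 149
  154 171]
 [142 143 144 142 146 147 135 121 116 118 126 144 158 156 151 148 149 152
  165 190]
 [140 141 142 140 142 139 134 121 110 107 119 132 146 161 168 166 159 164
  189 216]
 [147 145 144 143 141 140 131 121 110  96 103 120 136 149
[... 780 characters left out ...]
1 .XXX............................
222 XXXXXXX.........................
223 XXX..XXXXXX.....................
224 XX.XX.XXXXXXX...................
225 XXXXX.XXXXXXX...................
226 XXXXX...X.....XX................
227 X.XXXXXXXXXXXXXX................
228 XXXX.XXXXXXXXXXX................
229 XXXX.XXXXXXXXXXX..............XX
230 XXXX.XX..XXXXXXXX.............XX
231 XXXXXX.X.XXXXXXXXX..........XXXX
232 XXXXXXXXXXXXXXXXXX.........XXXXX
233 XXXXXXXX.XXXXXXXXX.........XXXXX
234 XXXX..X.XXXXXXXXXX........X.XX..
235 XXXXXXXXXXXXXXXXXX......XXXXXXX.
236 XX.XXXXXXXXXXXXXXXX....XXXXXXXXX
237 XXXXXXXXXXXXXXXXXXXXX.XXXXXXXXXX
238 XXXXXXXXXXXXXXXXXXXXX.XXXXXXXXXX
239 XXXXXXXXXXXXXXXXXXXXX.XXXXXXXXXX
```

```bash
python3 -m jog '[[[-0.3,0.4,0,0],[-0.8,0.9,0,0],[-1.3,1.5,0,0],[-1.9,2.1,0,0],[-2.5,2.7,0.2,0],[-3.1,3.3,0.6,0],[-3.7,3.9,1,0],[-4.3,4.5,1.5,0],[-4.8,5,2,0],[-5,5.2,2.3,0],[-5,5.2,2.3,0],[-5,5.2,2.3,0]]]' 0
python3 - <<'E'
from h import *
w=cap('wrist','w10.png');s=get_state();p=np.array(s['tool_pos']);R=np.array(s['eef_rot']);print(p)
g=cv2.cvtColor(w['img'],cv2.COLOR_BGR2GRAY).astype(int)
yw=np.radians(5.2);x=np.array([np.cos(yw),np.sin(yw),0]);y=np.array([-x[1],x[0],0])
o=np.array([.5713,.2759,0])
# terminals & grid rectified at leaf top height z=.054
ys=np.arange(-46,47,1.)
for X in (0,4,8,12,16,20,24,26,28,30,33,36):
    px=np.array([pix(w,o+x*X/1000+y*Y/1000+[0,0,.054]) for Y in ys])
    v=cv2.remap(g.astype(np.uint8),px[:,0].astype('f4')[None],px[:,1].astype('f4')[None],cv2.INTER_LINEAR)[0]
    print(X,px[0].astype(int),'R out->in',v[:24],'| L out->in',v[::-1][:24])
E
```

```text
time_s: 15.58
tool_pos: [0.6251, 0.2836, 0.3008]
eef_rot: [[-0.996, -0.094, -0.003], [-0.094, 0.996, -0.001], [0.003, -0.001, -1.0]]
ft_force: [0.9, -0.3, 0.3]
width: 0.0855
grasp_force: 0.0
[0.6250528  0.28287536 0.3022988 ]
0 [197 134] R out->in [ 88  82  63  64  63  68 122 156 169 160 113  91  89  88  79  63  63  63
  63  63  65  65  66  65] | L out->in [114  87  92  95  95 100 156 190 220 213 138 118 114  94  71  68  69  69
  69  70  71  71  77  96]
4 [197 141] R out->in [ 90  78  64  71 110 111  78  72  78 130 161 129  91  89  89  86  67  63
  63  64  63  66  65  65] | L out->in [108  83  92  95 108 141 117 100 121 202 232 162 116 113 107  77  68  68
  68  68  70  71  69  71]
8 [198 148] R out->in [ 87  77  64  64  63  75 118 129  92  73  74  98 118  97  90  91 102  75
  62  63  62  64  64  64] | L out->in [115  88  92  95  95 100 171 211 152 100 101 150 165 118 112 110  88  68
  67  68  70  70  69  69]
12 [198 154] R out->in [ 91  80  64  64  66  64  64  66  97 134 112  78  75  77  84  93 109  97
  78  64  63  64  65  64] | L out->in [114  86  91  95  95  94  93  92 127 211 188
[... 1218 characters left out ...]
]
30 [200 184] R out->in [ 97  82  69  69 102 136 111  80  93  86  75 167 184 155 156 156 145 103
  71  63  63  63  65  65] | L out->in [112  86  90  95  94 130 212 163  97  89  94 174 207 161 155 118  68  62
  62  62  62  62  63  63]
33 [200 188] R out->in [ 96  85  67  67  99 191 176  99  96  86  69 172 179 160 157 156 145 106
 140 175 176 161 113 101] | L out->in [112  87  90  95  94 140 213 165  93  88  93 114 151 157 128 119 170 170
 158 114  97 101  98  87]
36 [201 193] R out->in [ 97  83  69  67 100 210 182 104  97  83  75 192 234 205 160 155 147 111
 145 173 174 151  96  84] | L out->in [113  88  90  95  95 129 208 159  91  90  93 115 149 156 132 143 202 224
 208  92  50  51  51  51]
```

Seen from above, both catch leaves are mirror images to within 1 mm, so both have sprung in behind cell_4. I'm handing in.

```bash
python3 -c "
from plant import *
print(close_job())"
```

```text
the job is handed in; nothing more can be done
None
```

The job is handed in: by the final pictures all four cells are home against the end plate with red terminals alternating and both catches sprung in behind cell_4; no verdict came back, and I did not re-measure the other things on the bench.

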